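Find the flat plinth with a straightedge

TASK

One of the two round stone plinths is flat, the other is worn low towards its edge, by too little to judge by eye. Lay the brass straightedge across the middle of a plinth, let go and press gently with shut fingers first on its plain end, then on the end with the hole: on the worn plinth it rocks, on the flat one it stays firm. Finish with the straightedge tested in this way on the flat plinth and left lying across its middle, and leave everything else where it is.

Things in the scene. Friction and masses are not known exactly. Their poses are not given: they have to be found in the camera images.
- plinth_1_top (a point): centre of the top face of one of the two round pale stone plinths: 210 mm across, 24 mm high in the middle, standing loose on the counter, 2.2 kg. Either of the two may be the worn one, at either place. z axis up
- plinth_2_top (a point): centre of the top face of the other plinth, alike. On the worn plinth only the middle 40 mm is level; from there the face falls evenly by 4 mm to the edge. A straightedge laid across its middle still lies level, but under 1 to 2 N on an end it tips (0.045 rad, the pressing finger sinks 1 to 3 mm), then stops hard on the edge; let go, it comes back level
- straightedge_grip (a point): centre of the wooden grip bar (70 x 14 mm, 22 mm high) on the middle of the brass straightedge, whose flat blade is 190 x 26 mm and 5 mm thick. This point lies 16 mm above the blade's underside. x axis along the blade towards the end with the hole, z axis up. About 0.24 kg; starts lying flat on the counter at any yaw
- plain_end (a point): pressing spot on the blade's top face, 75 mm from the middle towards the plain end (same axes). A press counts from 4 N held 0.3 s, within 30 mm of this spot. Straightedge and plinth must never be pushed together with more than 45 N; both are hard, so press slowly and by force
- hole_end (a point): pressing spot on the blade's top face, 75 mm from the middle towards the end with the 10 mm hanging hole (same axes); pressed like the plain end, after it
- sauce_boat: white sauce boat with a handle, about 160 x 100 x 72 mm, bystander; origin under its centre
- porcelain_knob: glazed white porcelain knob, 40 mm across, 38 mm high, bystander; origin under its centre
- eye_bath: small stemmed glass cup, 42 mm across, 50 mm high, bystander; origin under its centre
- tank: steel ultrasonic tank with a red push button, 300 x 260 mm, 202 mm high, fixed, to the robot's right, bystander; origin under it
Things that resemble listed ones, but are neither listed nor needed, are in the scene too. Several things look just like the part that bears straightedge_grip: the one meant starts nearest to the robot's base. Leave any turquoise look-alike of the part that bears plinth_2_top alone.

How it is judged:
By the outcome, as a careful person would: the job done as asked, in the order asked, and still so for the second after the job is handed in, with the robot touching nothing.
It also fails if it takes over 72 s, if anything falls off the work surface, if the arm or the gripper's body presses on something with over 40 N, if the wrist force passes 120 N, or if a joint passes its speed limit or range.

ROBOT

A 6-joint arm with a two-finger parallel gripper is mounted at the origin on the work surface. World frame = base frame: x ahead of the robot, y to its left, z up, the work surface at z = 0. Lengths are in mm, angles in rad, forces in N, time in s.
With the tool pointing down it reaches from about 350 to 975 mm from the base axis. Payload 7.1 kg.
Tool frame: the origin (TCP) lies at the centre of the arm's flange, where the gripper is bolted on; the fingertips stand 182 mm ahead of it and the grasp point (between the pads) lies 163 mm ahead of it; z points along the fingers, y is the line along which they close (so a half turn about z gives the same grasp; the last joint's range is limited). The gripper opens to 88 mm and grips with 3 to 60 N. Pads are 20 mm wide; open, the fingers measure 115 mm over their backs; the gripper's body (75 mm by 178 mm) begins 61 mm behind the grasp point.
Start: joints at [-1.187, 0.423, 1.63, -0, 1.089, -0.019], TCP at [245.013, -574.956, 404.675] pointing down, gripper open.
Joint ranges: [-3, 3], [-0.9, 2.11], [0.09, 2.58], [-1.31, 4.45], [0.11, 2.69], [-2.54, 2.54]. Speed limits (rad/s): [2.39, 2.39, 3.01, 3.14, 3.14, 3.14].

INTERFACE

Orientations are given as a rotation vector (axis times angle).
In Python, from workcell import readout, get_image, ctrl gives the robot as it stands.
- The arm moves only by the tool step_arm, never from a script. Its argument "targets" is a list that holds one entry, the list of rows, each a list of 7 numbers: the shift along the world's x, y, z as a fraction of full scale, then the turn, a rotation vector about the world's x, y, z as a fraction of full scale, then the opening, from 0 (shut) to 1 (fully open). In form: [[[dx, dy, dz, wx, wy, wz, claw], ...]]. A call has exactly 5 rows; each row shifts and turns the commanded pose from where the row before left it; what a row does not reach is not made up. Full scale, the value 1, is 0.05 m for a shift and 4 degrees for a turn. A row lasts 1/8 s, in which the tool goes at most 62.5 mm and 10.7 degrees, less where a joint would pass 70% of its speed; a pose out of reach is approached as far as the arm can. A call with a number of a shift or a turn outside -1 to 1 is refused whole. A call with a gripper value outside its range is refused whole. The fingers move at their own pace and stop on an object; the grip force is fixed at half the most. Time passes only in rows, so rows that do not move let the fingers close, or fill a call up. It gives the time, the measured TCP pose, the force, the opening and the grip force at its end, in the units of the state.
- readout.get_obs(): the state, without advancing time (a new reading comes with each control period).
- get_image(name): name is "scene" or "top" or "wrist"; returns a dict with "pixels" (400x640x3 uint8, red, green, blue), "intrinsics" (3x3 intrinsics, pixels), "extrinsics" (4x4, takes a point from world to camera coordinates). Camera axes: x right, y down, z forward; pixel columns grow to the right and rows downward; lengths in mm; the calibration is good to about 2 mm. The wrist camera is an equidistant fisheye: a pixel r from the principal point sees the ray r / f radians off the axis. A picture is of the moment at which its call begins. There is no depth.
- ctrl.close_job(): hands the job in; it is judged then, once.
The state is a dict: "t": time; "qpos": joint angles; "qvel": joint speeds; "joint_torque": joint torques, N m; "ee_pos": TCP position; "orientation": TCP orientation; "ft_force": force on the tool from outside, world axes, zero at the start; "moment": the same for the moment, N m; "width": finger opening in mm; "grasp_force": force on a finger pad.
Only numpy, scipy, OpenCV 4.12 (cv2) and the standard library are available. Lean on these libraries where they do the work, as an engineer would, in place of code of your own. Each camera call takes 0.05 s, during which the arm holds its last target. There are 200 camera calls.

## Working session

There is one attempt and no reset: what is moved stays moved. The work goes in short steps, Python scripts to look and compute and a tool call to move; the robot and the scene stay as the last step left them, time stands still between calls to the robot, and variables do not carry over. Pictures are saved under pics/ and viewed, at most 10 in all, crops included, and the job is handed in when it is done.

Besides the shell and the picture viewer there is one more tool, called after "Emit:" by a JSON object that holds its "name" and its "arguments". step_arm: Moves the arm, as the interface text tells. Shift numbers are shares of 0.05 m and turn numbers shares of 4 degrees, none past 1 either way. Its arguments: {"type":"object","properties":{"targets":{"type":"array"}},"required":["targets"]}

```bash
mkdir -p pics
cat > h.py <<'E'
import numpy as np, cv2
from workcell import readout, get_image, ctrl
def snap(n,f=None):
    d=get_image(n)
    if f: cv2.imwrite('pics/'+f,cv2.cvtColor(d['pixels'],cv2.COLOR_RGB2BGR))
    np.savez('pics/'+n+'.npz',**{k:np.array(v) for k,v in d.items()})
    return d
def cast(d,uv,z):
    K=np.array(d['intrinsics']);E=np.array(d['extrinsics']);R=E[:3,:3];t=E[:3,3]
    uv=np.atleast_2d(uv).astype(float)
    r=np.c_[(uv[:,0]-K[0,2])/K[0,0],(uv[:,1]-K[1,2])/K[1,1],np.ones(len(uv))]@R
    c=-R.T@t
    return c+r*((z-c[2])/r[:,2])[:,None]
E
python3 - <<'E'
from h import *
o=readout.get_obs();print(o)
for n in('top','scene'):
    d=snap(n,n+'1.png');print(n,d['intrinsics'],d['extrinsics'])
E
```

```text
{'t': 0.0, 'qpos': array([-1.18697498e+00,  4.23811739e-01,  1.63068851e+00,  8.51140942e-06,
        1.08858468e+00, -1.90210563e-02]), 'qvel': array([0.00043592, 0.00110843, 0.00052486, 0.00252791, 0.00102175,
       0.00062575]), 'joint_torque': array([-2.95165293e-03, -5.44639564e+01, -2.73664588e+01,  6.43092510e-02,
        2.29098822e-02, -1.55865500e-04]), 'ee_pos': array([ 244.92940176, -574.70423763,  403.9202451 ]), 'orientation': array([-3.07664185e+00, -6.28213358e-01,  4.13352711e-04]), 'ft_force': array([-0.82531967, -0.45338306,  0.13417073]), 'moment': array([ 0.01042691, -0.01632215, -0.01467695]), 'grasp_force': 0.0, 'width': 87.63777780435453}
top [[365.3929244    0.         312.96799553]
 [  0.         365.3929244  200.46594818]
 [  0.           0.           1.        ]] [[-1.54243266e-02 -9.99881038e-01  7.23022378e-06 -5.53717357e+01]
 [-9.93797209e-01  1.53296800e-02 -1.10145847e-01  5.24827289e+02]
 [ 1.10132633e-01 -1.70611089e-03 -9.93915435e-01  1.32223748e+03]
 [ 0.00000000e+00  0.00000000e+00  0.00000000e+00  1.00000000e+00]]
scene [[378.01738931   0.         309.90061811]
 [  0.         378.01738931 200.7963787 ]
 [  0.           0.           1.        ]] [[-4.41539366e-01  8.97083102e-01  1.68789055e-02  2.90042720e+02]
 [ 4.89788661e-01  2.56747817e-01 -8.33179228e-01 -1.89494541e+02]
 [-7.51764628e-01 -3.59614331e-01 -5.52745400e-01  1.58792716e+03]
 [ 0.00000000e+00  0.00000000e+00  0.00000000e+00  1.00000000e+00]]
```

View pics/top1.png

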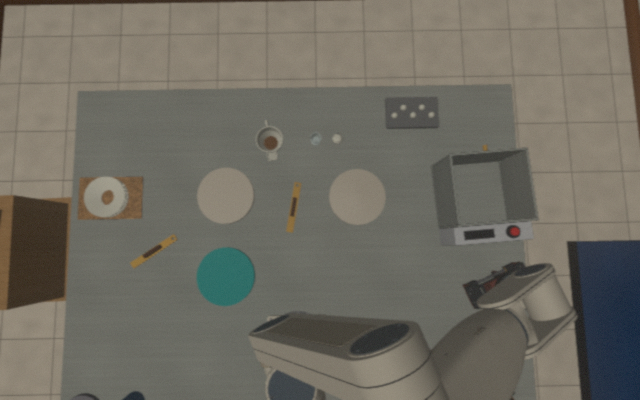

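View pics/scene1.png

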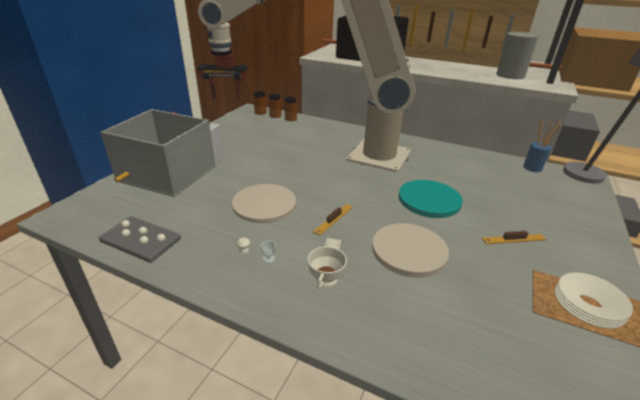

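The top view shows two pale plinths at about (225,195) and (357,197), with the turquoise decoy at (226,276). The straightedge look-alikes are at top (293,207), top (153,250), and a sliver behind the tank at (486,148). I'll work out their distances from the base and check the choice in a crop.

Run:
```python
from h import *
d=dict(np.load('pics/top.npz'));im=d['pixels'];s=dict(np.load('pics/scene.npz'))
hsv=cv2.cvtColor(im,cv2.COLOR_RGB2HSV)
m=cv2.inRange(hsv,(12,120,90),(30,255,255))
n,l,st,c=cv2.connectedComponentsWithStats(cv2.morphologyEx(m,cv2.MORPH_CLOSE,np.ones((15,15))))
for i in range(1,n):
    if st[i,4]>12: 
        p=cast(d,c[i],5)[0];print('brass',c[i],st[i],p.round(1),np.hypot(*p[:2]).round())
def ends(d,box,z=5):
    im=d['pixels'];h=cv2.cvtColor(im,cv2.COLOR_RGB2HSV)
    x0,y0,x1,y1=box;m=cv2.inRange(h,(10,100,80),(32,255,255))[y0:y1,x0:x1]
    v,u=np.nonzero(m);P=cast(d,np.c_[u+x0,v+y0],z)[:,:2]
    r=cv2.minAreaRect(P.astype(np.float32));print('rect',r)
ends(d,(275,175,315,240));ends(s,(300,195,365,245))
# plinths
g=cv2.GaussianBlur(im,(3,3),0).astype(int)
pm=((g[...,0]-g[...,2])>8)&(g[...,0]>120);pm=pm.astype(np.uint8)*255
for (x,y) in((225,195),(357,197)):
    mm=np.zeros_like(pm);mm[y-36:y+37,x-36:x+37]=pm[y-36:y+37,x-36:x+37]
    cs,_=cv2.findContours(mm,cv2.RETR_EXTERNAL,cv2.CHAIN_APPROX_NONE);k=max(cs,key=cv2.contourArea)[:,0]
    P=cast(d,k,24)[:,:2];print('plinth',cv2.minEnclosingCircle(P.astype(np.float32)),cv2.fitEllipse(P.astype(np.float32)))
a=cv2.resize(im[175:240,270:316],None,fx=8,fy=8,interpolation=2)
b=cv2.resize(s['pixels'][195:245,300:365],None,fx=6,fy=6,interpolation=2)
H=max(a.shape[0],b.shape[0]);out=np.zeros((H,a.shape[1]+b.shape[1],3),np.uint8);out[:a.shape[0],:a.shape[1]]=a;out[:b.shape[0],a.shape[1]:]=b
cv2.imwrite('pics/crop.png',out[...,::-1])
```

```text
brass [295.97 192.79] [293 183   7  26 100] [5.567e+02 2.000e-01 5.000e+00] 557.0
brass [  4.69875223 246.3030303 ] [   0  196   14  113 1122] [ 373.  1083.4    5. ] 1146.0
brass [ 73.352 209.172] [ 51 199  39  21 250] [507.6 836.5   5. ] 978.0
brass [290.62365591 222.5483871 ] [287 213   8  19  93] [444.8  21.3   5. ] 445.0
brass [153.46460177 251.07522124] [131 235  45  32 226] [346.9 530.6   5. ] 634.0
rect ((504.4959716796875, 10.769903182983398), (23.64246368408203, 187.7457275390625), 79.74464416503906)
rect ((502.7474365234375, 6.325061798095703), (33.553070068359375, 193.23939514160156), 79.85845184326172)
plinth ((549.9521484375, 264.4198303222656), 106.26866149902344) ((550.4374389648438, 264.7474365234375), (206.01234436035156, 209.39955139160156), 67.25421142578125)
plinth ((537.1521606445312, -226.3436279296875), 105.275146484375) ((537.467529296875, -226.48794555664062), (205.7485809326172, 207.0887908935547), 147.49378967285156)
```

View pics/crop.png

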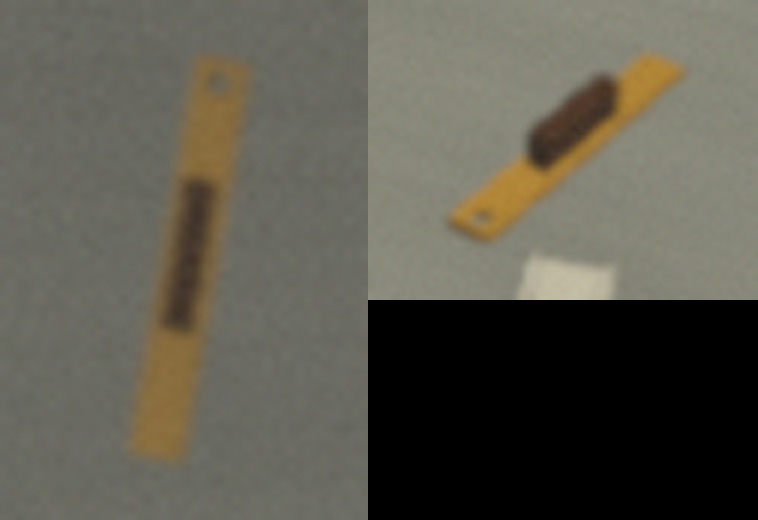

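The nearest one is the straightedge at top (293,207). Its centre is at about (504, 9), and the hole end points to +x with yaw about -10°. The crop shows the hole at the far (+x) end. The other two look-alikes are farther from the base, so I'm moving above this one.

Emit:
{"name": "step_arm", "arguments": {"targets": [[[0.43,0.97,0,0,0,-0.7,1],[0.43,0.97,0,0,0,-0.7,1],[0.43,0.97,0,0,0,-0.7,1],[0.43,0.97,0,0,0,-0.7,1],[0.43,0.97,0,0,0,-0.7,1]]]}}

```text
t: 0.72
ee_pos: [352.8, -330.8, 404.5]
orientation: [-3.132, -0.246, 0.0]
ft_force: [0.4, -0.3, 0.0]
width: 87.8
grasp_force: 0.0
```

Emit:
{"name": "step_arm", "arguments": {"targets": [[[0.43,0.97,0,0,0,-0.7,1],[0.43,0.97,0,0,0,-0.7,1],[0.43,0.97,0,0,0,-0.7,1],[0.43,0.97,-0.3,0,0,-0.7,1],[0.43,0.97,-0.5,0,0,-0.7,1]]]}}

```text
t: 1.35
ee_pos: [460.8, -88.4, 364.9]
orientation: [3.138, -0.137, 0.004]
ft_force: [0.3, -0.5, -0.4]
width: 87.8
grasp_force: 0.0
```

Emit:
{"name": "step_arm", "arguments": {"targets": [[[0.43,0.97,-0.5,0,0,-0.7,1],[0.43,0.97,-0.7,0,0,-0.6,1],[0,0,-0.6,0,0,0,1],[0,0,0,0,0,0,1],[0,0,0,0,0,0,1]]]}}

```text
t: 1.98
ee_pos: [502.8, 5.8, 275.9]
orientation: [3.129, -0.278, 0.0]
ft_force: [-0.3, -0.1, 0.3]
width: 87.8
grasp_force: 0.0
```

Run:
```python
from h import *
d=snap('wrist','w1.png');o=readout.get_obs();print(o['ee_pos'],o['orientation'],o['qpos'],o['t'],o['ft_force'])
print(d['intrinsics'],d['extrinsics'])
```

```text
[502.96247115   5.69545813 276.33002573] [-3.12909989e+00  2.78635245e-01 -2.29368920e-03] [-1.23368630e-02  4.45507611e-01  1.97957566e+00 -1.83514040e-06
  7.15044931e-01  1.73608527e+00] 2.025 [ 0.02519563 -0.37480014 -0.42659534]
[[309.70691629   0.         320.8542548 ]
 [  0.         309.70691629 200.88080155]
 [  0.           0.           1.        ]] [[-1.75648791e-01 -9.84452894e-01  4.54555057e-05  9.40944420e+01]
 [-9.50166485e-01  1.69543395e-01  2.61607890e-01  4.79882253e+02]
 [-2.57548351e-01  4.59079192e-02 -9.65174238e-01  3.95708817e+02]
 [ 0.00000000e+00  0.00000000e+00  0.00000000e+00  1.00000000e+00]]
```

View pics/w1.png

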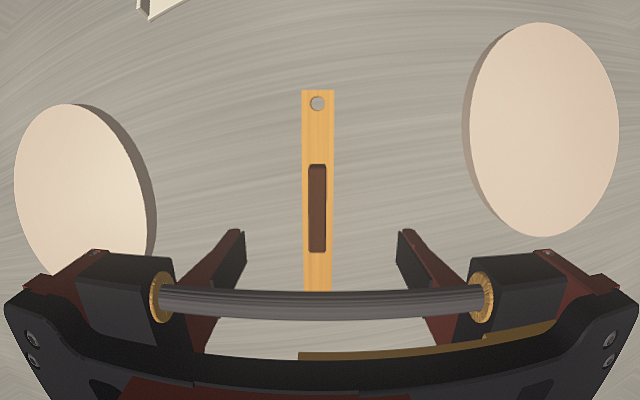

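The wrist view shows the blade upright in the picture, with the hole at (317,103) and the grip bar from (317,164) to (317,252), between the open fingers. I'll fix the bar centre and yaw, and re-measure the plinths, using fisheye rays.

```bash
cat >> h.py <<'E'
def fcast(d,uv,z):
    K=np.array(d['intrinsics']);E=np.array(d['extrinsics']);R=E[:3,:3];c=-R.T@E[:3,3]
    q=(np.atleast_2d(uv).astype(float)-K[:2,2])/K[0,0];th=np.linalg.norm(q,axis=1,keepdims=True)
    r=np.c_[q/th*np.sin(th),np.cos(th)]@R
    return c+r*((z-c[2])/r[:,2])[:,None]
def big(m,box):
    k=np.zeros_like(m);x0,y0,x1,y1=box;k[y0:y1,x0:x1]=m[y0:y1,x0:x1]
    cs,_=cv2.findContours(k,0,1);return max(cs,key=cv2.contourArea)[:,0]
E
python3 - <<'E'
from h import *
d=dict(np.load('pics/wrist.npz'));im=d['pixels'];h=cv2.cvtColor(im,cv2.COLOR_RGB2HSV)
m=cv2.inRange(im,(60,30,20),(140,100,90))
k=big(m,(300,150,335,265));r=cv2.minAreaRect(fcast(d,k,27)[:,:2].astype(np.float32));print('bar',r,k.min(0),k.max(0))
mb=cv2.inRange(h,(10,80,120),(30,255,255));k=big(mb,(290,80,345,292))
v,u=np.nonzero(mb[110:290,290:345]); 
L=[];
for y in range(95,285,10):
    x=np.nonzero(mb[y,290:345])[0]+290;L.append([(x.min()+x.max())/2,y])
P=fcast(d,L,5)[:,:2];f=cv2.fitLine(P.astype(np.float32),2,0,.01,.01).ravel();print('line',f,np.degrees(np.arctan2(f[1],f[0])))
print('far end',fcast(d,[[318,90]],5),'hole',fcast(d,[[317,103]],5))
pm=cv2.inRange(im,(215,195,175),(255,240,225))
for b in((0,90,160,300),(455,10,630,245)):
    k=big(pm,b);P=fcast(d,k,24)[:,:2];print('pl',cv2.minEnclosingCircle(P.astype(np.float32)))
E
```

```text
bar ((507.14190673828125, 8.552038192749023), (13.256002426147461, 70.6440200805664), 80.09687805175781) [308 164] [325 251]
line [ 9.8386788e-01 -1.7889668e-01  5.1949048e+02  6.0270271e+00] -10.305501
far end [[597.97452938  -8.7980815    5.        ]] hole [[587.67323497  -6.14413532   5.        ]]
pl ((551.1272583007812, 261.703125), 104.91695404052734)
pl ((539.1825561523438, -226.18467712402344), 103.02546691894531)
```

Emit:
{"name": "step_arm", "arguments": {"targets": [[[0.07,0.06,-0.5,0,0,0,1],[0,0,-0.6,0,0,0,1],[0,0,-0.4,0,0,0,1],[0,0,-0.2,0,0,0,1],[0,0,0,0,0,0,1]]]}}

```text
t: 2.65
ee_pos: [506.4, 8.8, 190.7]
orientation: [-3.129, 0.278, -0.001]
ft_force: [0.8, -0.3, 0.5]
width: 87.9
grasp_force: 0.0
```

Emit:
{"name": "step_arm", "arguments": {"targets": [[[0,0,0,0,0,0,0.4],[0,0,0,0,0,0,0],[0,0,0,0,0,0,0],[0,0,0,0,0,0,0],[0,0,0,0,0,0,0]]]}}

```text
t: 3.28
ee_pos: [506.1, 9.3, 190.3]
orientation: [-3.129, 0.277, -0.0]
ft_force: [0.0, 0.5, -0.3]
width: 41.4
grasp_force: 0.0
```

Emit:
{"name": "step_arm", "arguments": {"targets": [[[0,0,0,0,0,0,0],[0,0,0,0,0,0,0],[0,0,0,0,0,0,0],[0,0,0,0,0,0,0],[0,0,0,0,0,0,0]]]}}

```text
t: 3.9
ee_pos: [506.2, 9.2, 190.2]
orientation: [3.129, -0.277, -0.0]
ft_force: [0.8, -0.8, -1.1]
width: 13.9
grasp_force: 30.0
```

Emit:
{"name": "step_arm", "arguments": {"targets": [[[0,0,0.6,0,0,0,0],[0,0,0.6,0,0,0,0],[0.08,-0.5,0,0,0,0,0],[0.1,-0.8,0,0,0,0,0],[0.1,-0.8,0,0,0,0,0]]]}}

```text
t: 4.53
ee_pos: [520.1, -96.6, 250.2]
orientation: [-3.129, 0.276, 0.0]
ft_force: [0.8, 0.4, -2.6]
width: 13.2
grasp_force: 30.0
```

Emit:
{"name": "step_arm", "arguments": {"targets": [[[0.1,-0.8,0,0,0,0,0],[0.1,-0.8,0,0,0,0,0],[0.1,-0.7,0,0,0,0,0],[0.06,-0.31,-0.3,0,0,0,0],[0,0,-0.3,0,0,0,0]]]}}

```text
t: 5.15
ee_pos: [537.8, -226.5, 218.8]
orientation: [-3.129, 0.279, 0.001]
ft_force: [-0.6, -0.0, -2.9]
width: 14.1
grasp_force: 30.0
```

Emit:
{"name": "step_arm", "arguments": {"targets": [[[0,0,0,0,0,0,0],[0,0,0,0,0,0,0],[0,0,-0.02,0,0,0,0],[0,0,-0.02,0,0,0,0],[0,0,0,0,0,0,0]]]}}

```text
t: 5.78
ee_pos: [538.2, -226.1, 218.5]
orientation: [3.129, -0.277, 0.0]
ft_force: [0.0, -0.5, -1.8]
width: 13.7
grasp_force: 30.0
```

Emit:
{"name": "step_arm", "arguments": {"targets": [[[0,0,-0.02,0,0,0,0],[0,0,-0.02,0,0,0,0],[0,0,-0.02,0,0,0,0],[0,0,0,0,0,0,0],[0,0,0,0,0,0,0]]]}}

```text
t: 6.4
ee_pos: [538.2, -226.3, 215.2]
orientation: [-3.129, 0.277, -0.0]
ft_force: [0.1, 0.5, -2.1]
width: 14.0
grasp_force: 30.0
```

Emit:
{"name": "step_arm", "arguments": {"targets": [[[0,0,-0.01,0,0,0,0],[0,0,0,0,0,0,0],[0,0,-0.01,0,0,0,0],[0,0,0,0,0,0,0],[0,0,0,0,0,0,0]]]}}

```text
t: 7.02
ee_pos: [538.2, -226.3, 214.3]
orientation: [-3.129, 0.277, -0.0]
ft_force: [0.0, -0.4, -2.2]
width: 13.6
grasp_force: 30.0
```

Emit:
{"name": "step_arm", "arguments": {"targets": [[[0,0,-0.01,0,0,0,0],[0,0,0,0,0,0,0],[0,0,-0.01,0,0,0,0],[0,0,0,0,0,0,0],[0,0,0,0,0,0,0]]]}}

```text
t: 7.65
ee_pos: [538.2, -226.2, 214.2]
orientation: [3.129, -0.277, 0.0]
ft_force: [-3.2, 2.2, 10.3]
width: 13.8
grasp_force: 30.0
```

Emit:
{"name": "step_arm", "arguments": {"targets": [[[0,0,0.012,0,0,0,0],[0,0,0,0,0,0,0.5],[0,0,0,0,0,0,0.5],[0,0,0,0,0,0,0.5],[0,0,0,0,0,0,0.5]]]}}

```text
t: 8.28
ee_pos: [538.2, -226.3, 213.7]
orientation: [-3.129, 0.277, 0.0]
ft_force: [0.7, -0.2, -0.9]
width: 43.5
grasp_force: 0.0
```

Emit:
{"name": "step_arm", "arguments": {"targets": [[[0,0,0.3,0,0,0,0.5],[0,0,0.9,0,0,0,0.5],[-0.5,0.1,0.2,0,0,0,0],[-0.8,0.15,0,0,0,0,0],[-0.8,0.15,0,0,0,0,0]]]}}

```text
t: 8.9
ee_pos: [432.3, -206.1, 285.1]
orientation: [3.129, -0.277, 0.003]
ft_force: [0.4, -0.1, -0.5]
width: 17.6
grasp_force: 0.0
```

Run:
```python
from h import *
d=snap('wrist','w2.png');o=readout.get_obs();print(o['ee_pos'],o['t'],o['ft_force'],o['width'])
```

```text
[ 427.35809685 -204.38523898  284.01729187] 8.95 [-4.65637846  2.51759057 -1.14753389] 13.449147880855119
```

View pics/w2.png

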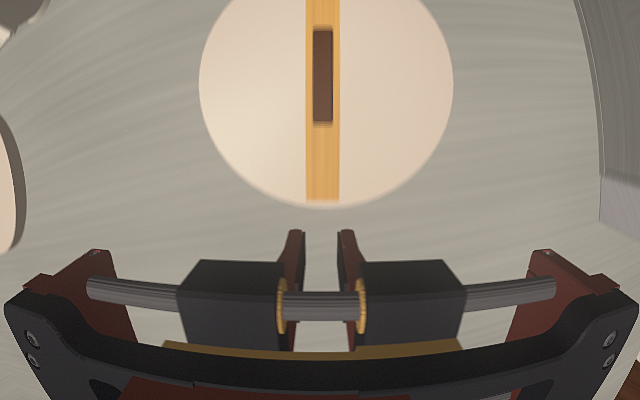

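The straightedge lies across the plinth: the blade is at column 322 and the plinth centre at about 326. Next I press the plain end.

Emit:
{"name": "step_arm", "arguments": {"targets": [[[0.62,-0.14,0,0,0,0,0],[0,0,-0.5,0,0,0,0],[0,0,-0.5,0,0,0,0],[0,0,-0.3,0,0,0,0],[0,0,0,0,0,0,0]]]}}

```text
t: 9.57
ee_pos: [464.0, -213.2, 218.4]
orientation: [-3.129, 0.277, 0.002]
ft_force: [-1.2, -0.7, 0.1]
width: 0.5
grasp_force: 0.0
```

Emit:
{"name": "step_arm", "arguments": {"targets": [[[0,0,0,0,0,0,0],[0,0,0,0,0,0,0],[0,0,0,0,0,0,0],[0,0,0,0,0,0,0],[0,0,0,0,0,0,0]]]}}

```text
t: 10.2
ee_pos: [464.2, -213.3, 219.0]
orientation: [3.129, -0.277, 0.0]
ft_force: [0.2, -0.0, -0.4]
width: 0.7
grasp_force: 0.0
```

Emit:
{"name": "step_arm", "arguments": {"targets": [[[0,0,-0.04,0,0,0,0],[0,0,-0.04,0,0,0,0],[0,0,-0.04,0,0,0,0],[0,0,-0.01,0,0,0,0],[0,0,0,0,0,0,0]]]}}

```text
t: 10.82
ee_pos: [464.1, -213.3, 212.3]
orientation: [-3.129, 0.277, 0.0]
ft_force: [-0.3, -0.8, -0.0]
width: 0.7
grasp_force: 0.0
```

Emit:
{"name": "step_arm", "arguments": {"targets": [[[0,0,-0.01,0,0,0,0],[0,0,0,0,0,0,0],[0,0,0,0,0,0,0],[0,0,0,0,0,0,0],[0,0,0,0,0,0,0]]]}}

```text
t: 11.45
ee_pos: [464.2, -213.3, 211.9]
orientation: [3.129, -0.277, 0.0]
ft_force: [-0.5, 0.1, 0.6]
width: 0.7
grasp_force: 0.0
```

Emit:
{"name": "step_arm", "arguments": {"targets": [[[0,0,-0.01,0,0,0,0],[0,0,0,0,0,0,0],[0,0,0,0,0,0,0],[0,0,0,0,0,0,0],[0,0,0,0,0,0,0]]]}}

```text
t: 12.08
ee_pos: [464.2, -213.3, 211.4]
orientation: [-3.129, 0.277, -0.0]
ft_force: [-0.2, 0.8, 0.3]
width: 0.2
grasp_force: 0.2
```

Emit:
{"name": "step_arm", "arguments": {"targets": [[[0,0,-0.01,0,0,0,0],[0,0,0,0,0,0,0],[0,0,0,0,0,0,0],[0,0,0,0,0,0,0],[0,0,0,0,0,0,0]]]}}

```text
t: 12.7
ee_pos: [464.2, -213.3, 210.9]
orientation: [-3.129, 0.277, 0.0]
ft_force: [0.2, 0.9, 0.1]
width: 0.7
grasp_force: 0.4
```

Emit:
{"name": "step_arm", "arguments": {"targets": [[[0,0,-0.01,0,0,0,0],[0,0,0,0,0,0,0],[0,0,0,0,0,0,0],[0,0,0,0,0,0,0],[0,0,0,0,0,0,0]]]}}

```text
t: 13.32
ee_pos: [464.1, -213.3, 210.4]
orientation: [-3.129, 0.277, 0.0]
ft_force: [-0.5, -0.3, 1.1]
width: 0.1
grasp_force: 0.4
```

Emit:
{"name": "step_arm", "arguments": {"targets": [[[0,0,-0.01,0,0,0,0],[0,0,0,0,0,0,0],[0,0,0,0,0,0,0],[0,0,0,0,0,0,0],[0,0,0,0,0,0,0]]]}}

```text
t: 13.95
ee_pos: [464.1, -213.2, 209.8]
orientation: [-3.129, 0.277, 0.0]
ft_force: [-1.1, -0.2, 0.9]
width: 0.5
grasp_force: 0.5
```

Emit:
{"name": "step_arm", "arguments": {"targets": [[[0,0,-0.01,0,0,0,0],[0,0,0,0,0,0,0],[0,0,0,0,0,0,0],[0,0,0,0,0,0,0],[0,0,0,0,0,0,0]]]}}

```text
t: 14.58
ee_pos: [464.1, -213.2, 209.3]
orientation: [-3.129, 0.277, 0.0]
ft_force: [-0.6, -0.4, 1.7]
width: 0.7
grasp_force: 0.6
```

Emit:
{"name": "step_arm", "arguments": {"targets": [[[0,0,-0.01,0,0,0,0],[0,0,0,0,0,0,0],[0,0,0,0,0,0,0],[0,0,-0.01,0,0,0,0],[0,0,0,0,0,0,0]]]}}

```text
t: 15.2
ee_pos: [464.1, -213.3, 208.9]
orientation: [3.129, -0.277, -0.0]
ft_force: [-3.4, 1.3, 11.1]
width: 0.9
grasp_force: 5.5
```

Emit:
{"name": "step_arm", "arguments": {"targets": [[[0,0,-0.01,0,0,0,0],[0,0,0,0,0,0,0],[0,0,0,0,0,0,0],[0,0,0,0,0,0,0],[0,0,0,0,0,0,0]]]}}

```text
t: 15.82
ee_pos: [464.1, -213.3, 208.8]
orientation: [3.129, -0.277, 0.0]
ft_force: [-4.7, 2.3, 15.1]
width: 0.1
grasp_force: 8.4
```

At the plain end the finger sank from about 211 to 209 mm under 1–2 N, then met a hard stop. That is rocking, so the right plinth is the worn one. I'm moving the straightedge to the left plinth.

Emit:
{"name": "step_arm", "arguments": {"targets": [[[0,0,0.04,0,0,0,0],[0,0,0.06,0,0,0,0],[0,0,0.6,0,0,0,0.2],[0.5,-0.09,0.7,0,0,0,0.5],[0.98,-0.17,0,0,0,0,0.5]]]}}

```text
t: 16.45
ee_pos: [538.9, -226.7, 280.6]
orientation: [3.128, -0.278, 0.005]
ft_force: [0.2, -0.3, 0.5]
width: 27.1
grasp_force: 0.0
```

Emit:
{"name": "step_arm", "arguments": {"targets": [[[0,0,0,0,0,0,0.5],[0,0,0,0,0,0,0.5],[0,0,-0.4,0,0,0,0.5],[0,0,-0.5,0,0,0,0.5],[0,0,-0.3,0,0,0,0.5]]]}}

```text
t: 17.08
ee_pos: [536.6, -225.9, 216.3]
orientation: [-3.128, 0.278, 0.005]
ft_force: [0.2, -0.2, 0.3]
width: 43.7
grasp_force: 0.0
```

Emit:
{"name": "step_arm", "arguments": {"targets": [[[0,0,-0.05,0,0,0,0.5],[0,0,0,0,0,0,0.5],[0,0,0,0,0,0,0.5],[0,0,0,0,0,0,0.5],[0,0,0,0,0,0,0.5]]]}}

```text
t: 17.7
ee_pos: [538.3, -226.3, 215.8]
orientation: [3.129, -0.277, 0.001]
ft_force: [0.7, -0.5, 0.6]
width: 44.2
grasp_force: 0.0
```

Emit:
{"name": "step_arm", "arguments": {"targets": [[[0,0,0,0,0,0,0],[0,0,0,0,0,0,0],[0,0,0,0,0,0,0],[0,0,0,0,0,0,0],[0,0,0,0,0,0,0]]]}}

```text
t: 18.32
ee_pos: [538.1, -226.3, 215.3]
orientation: [-3.129, 0.277, 0.0]
ft_force: [-0.1, -1.4, -1.1]
width: 13.7
grasp_force: 30.0
```

Emit:
{"name": "step_arm", "arguments": {"targets": [[[0,0,0.6,0,0,0,0],[0,0,0.6,0,0,0,0],[0,0.5,0,0,0,0,0],[0.02,0.9,0,0,0,0,0],[0.02,0.9,0,0,0,0,0]]]}}

```text
t: 18.95
ee_pos: [539.8, -110.3, 275.2]
orientation: [-3.129, 0.279, 0.001]
ft_force: [0.7, 0.7, -2.1]
width: 13.6
grasp_force: 30.0
```

Emit:
{"name": "step_arm", "arguments": {"targets": [[[0.02,0.9,0,0,0,0,0],[0.02,0.9,0,0,0,0,0],[0.02,0.9,0,0,0,0,0],[0.02,0.9,0,0,0,0,0],[0.02,0.9,0,0,0,0,0]]]}}

```text
t: 19.58
ee_pos: [544.8, 115.2, 275.1]
orientation: [3.129, -0.277, -0.001]
ft_force: [0.5, -0.5, -2.5]
width: 14.0
grasp_force: 30.0
```

Emit:
{"name": "step_arm", "arguments": {"targets": [[[0.02,0.9,0,0,0,0,0],[0.04,0.7,0,0,0,0,0],[0.04,0.5,0,0,0,0,0],[0,0,0,0,0,0,0],[0,0,0,0,0,0,0]]]}}

```text
t: 20.2
ee_pos: [549.8, 218.2, 274.9]
orientation: [3.129, -0.277, -0.002]
ft_force: [-0.1, -0.6, -2.4]
width: 13.6
grasp_force: 30.0
```

Emit:
{"name": "step_arm", "arguments": {"targets": [[[0.02,0.6,0,0,0,0,0],[0,0.3,-0.2,0,0,0,0],[0,0,-0.5,0,0,0,0],[0,0,-0.4,0,0,0,0],[0,0,-0.04,0,0,0,0]]]}}

```text
t: 20.82
ee_pos: [550.4, 262.8, 216.2]
orientation: [3.127, -0.278, -0.006]
ft_force: [-0.4, -1.4, -1.9]
width: 13.9
grasp_force: 30.0
```

Emit:
{"name": "step_arm", "arguments": {"targets": [[[0,0,0,0,0,0,0],[0,0,-0.02,0,0,0,0],[0,0,-0.01,0,0,0,0],[0,0,0,0,0,0,0],[0,0,0,0,0,0,0]]]}}

```text
t: 21.45
ee_pos: [551.2, 263.8, 217.1]
orientation: [-3.129, 0.277, -0.001]
ft_force: [0.2, 0.1, -2.3]
width: 14.0
grasp_force: 30.0
```

Emit:
{"name": "step_arm", "arguments": {"targets": [[[0,0,-0.01,0,0,0,0],[0,0,-0.005,0,0,0,0],[0,0,0,0,0,0,0],[0,0,0,0,0,0,0],[0,0,0,0,0,0,0]]]}}

```text
t: 22.08
ee_pos: [551.1, 263.7, 216.1]
orientation: [3.129, -0.277, -0.0]
ft_force: [-0.2, 0.2, -2.5]
width: 14.1
grasp_force: 30.0
```

Emit:
{"name": "step_arm", "arguments": {"targets": [[[0,0,-0.01,0,0,0,0],[0,0,0,0,0,0,0],[0,0,-0.005,0,0,0,0],[0,0,0,0,0,0,0],[0,0,0,0,0,0,0]]]}}

```text
t: 22.7
ee_pos: [551.2, 263.8, 215.4]
orientation: [-3.129, 0.277, -0.0]
ft_force: [0.5, -0.7, -1.5]
width: 13.8
grasp_force: 30.0
```

Emit:
{"name": "step_arm", "arguments": {"targets": [[[0,0,-0.01,0,0,0,0],[0,0,0,0,0,0,0],[0,0,0,0,0,0,0],[0,0,0,0,0,0,0],[0,0,0,0,0,0,0]]]}}

```text
t: 23.32
ee_pos: [551.2, 263.7, 215.3]
orientation: [-3.129, 0.277, -0.0]
ft_force: [-2.4, -1.3, 5.3]
width: 14.0
grasp_force: 30.0
```

Emit:
{"name": "step_arm", "arguments": {"targets": [[[0,0,0.006,0,0,0,0],[0,0,0,0,0,0,0.5],[0,0,0,0,0,0,0.5],[0,0,0,0,0,0,0.5],[0,0,0,0,0,0,0.5]]]}}

```text
t: 23.95
ee_pos: [551.2, 263.7, 215.1]
orientation: [-3.129, 0.277, 0.0]
ft_force: [0.2, -1.3, 0.2]
width: 43.7
grasp_force: 0.0
```

Emit:
{"name": "step_arm", "arguments": {"targets": [[[0,0,0.3,0,0,0,0.5],[0,0,0.9,0,0,0,0.5],[-0.5,0.09,0.2,0,0,0,0],[-0.8,0.15,0,0,0,0,0],[-0.18,0.03,0,0,0,0,0]]]}}

```text
t: 24.58
ee_pos: [475.5, 277.4, 286.2]
orientation: [3.13, -0.275, -0.0]
ft_force: [0.5, -0.8, 0.4]
width: 17.2
grasp_force: 0.0
```

Emit:
{"name": "step_arm", "arguments": {"targets": [[[0,0,-0.3,0,0,0,0],[0,0,-0.5,0,0,0,0],[0,0,-0.4,0,0,0,0],[0,0,-0.1,0,0,0,0],[0,0,0,0,0,0,0]]]}}

```text
t: 25.2
ee_pos: [477.7, 277.1, 219.6]
orientation: [3.129, -0.278, -0.001]
ft_force: [-0.8, 0.8, -0.1]
width: 0.4
grasp_force: 0.0
```

Run:
```python
from h import *
d=snap('top','t2.png');o=readout.get_obs();print(o['ee_pos'],o['t'],o['ft_force'],o['width'])
s=snap('scene');cv2.imwrite('pics/s2.png',cv2.resize(s['pixels'][130:320,300:560,::-1],None,fx=3,fy=3))
```

```text
[477.78109976 277.22234055 220.15027769] 25.25 [-0.02873246 -0.23028822  0.02889022] 0.7881004710280746
```

View pics/s2.png

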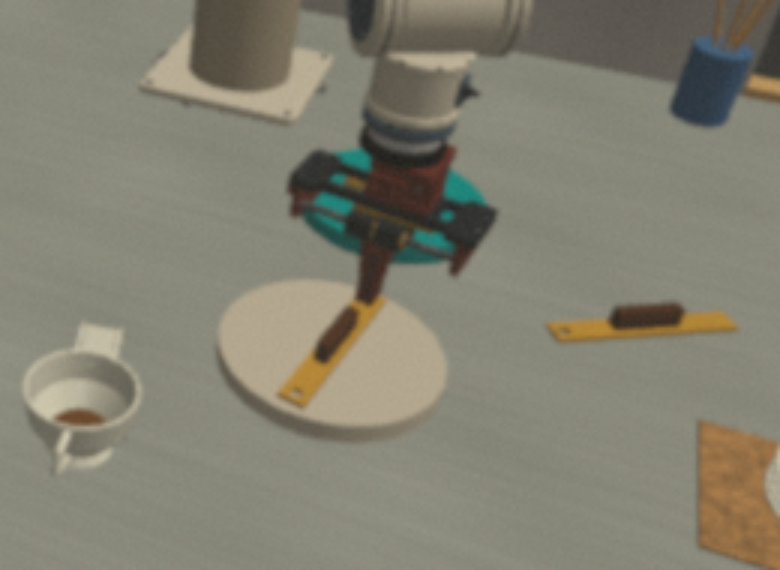

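The straightedge lies across the left plinth, with the shut fingers over the plain end (crop pixel about (370,300)). Pressing slowly.

Emit:
{"name": "step_arm", "arguments": {"targets": [[[0,0,-0.04,0,0,0,0],[0,0,-0.04,0,0,0,0],[0,0,-0.04,0,0,0,0],[0,0,-0.03,0,0,0,0],[0,0,0,0,0,0,0]]]}}

```text
t: 25.92
ee_pos: [477.1, 277.2, 212.5]
orientation: [3.129, -0.277, -0.0]
ft_force: [0.0, -0.1, -0.3]
width: 0.8
grasp_force: 0.0
```

Emit:
{"name": "step_arm", "arguments": {"targets": [[[0,0,-0.01,0,0,0,0],[0,0,0,0,0,0,0],[0,0,-0.01,0,0,0,0],[0,0,0,0,0,0,0],[0,0,0,0,0,0,0]]]}}

```text
t: 26.55
ee_pos: [477.2, 277.2, 211.7]
orientation: [-3.129, 0.277, -0.0]
ft_force: [-0.2, 0.1, 0.3]
width: 0.3
grasp_force: 0.0
```

Emit:
{"name": "step_arm", "arguments": {"targets": [[[0,0,-0.01,0,0,0,0],[0,0,0,0,0,0,0],[0,0,0,0,0,0,0],[0,0,0,0,0,0,0],[0,0,0,0,0,0,0]]]}}

```text
t: 27.18
ee_pos: [477.2, 277.3, 211.4]
orientation: [-3.129, 0.277, -0.0]
ft_force: [-1.2, -0.8, 4.5]
width: 0.6
grasp_force: 2.7
```

Emit:
{"name": "step_arm", "arguments": {"targets": [[[0,0,-0.008,0,0,0,0],[0,0,0,0,0,0,0],[0,0,0,0,0,0,0],[0,0,0,0,0,0,0],[0,0,0,0,0,0,0]]]}}

```text
t: 27.8
ee_pos: [477.2, 277.3, 211.3]
orientation: [-3.129, 0.277, -0.0]
ft_force: [-2.7, -0.9, 9.7]
width: 0.2
grasp_force: 4.8
```

Emit:
{"name": "step_arm", "arguments": {"targets": [[[0,0,0,0,0,0,0],[0,0,0,0,0,0,0],[0,0,0,0,0,0,0],[0,0,0,0,0,0,0],[0,0,0,0,0,0,0]]]}}

```text
t: 28.42
ee_pos: [477.2, 277.3, 211.3]
orientation: [-3.129, 0.277, -0.0]
ft_force: [-2.4, -1.1, 9.3]
width: 0.6
grasp_force: 4.8
```

Firm: 9 N with no sinking. Now the hole end.

Emit:
{"name": "step_arm", "arguments": {"targets": [[[0,0,0.06,0,0,0,0],[0,0,0.5,0,0,0,0],[0,0,0.6,0,0,0,0],[0.5,-0.09,0,0,0,0,0],[0.9,-0.16,0,0,0,0,0]]]}}

```text
t: 29.05
ee_pos: [547.0, 265.0, 269.2]
orientation: [3.13, -0.275, -0.001]
ft_force: [1.5, 0.3, 0.1]
width: 0.3
grasp_force: 0.0
```

Emit:
{"name": "step_arm", "arguments": {"targets": [[[0.9,-0.16,0,0,0,0,0],[0.65,-0.12,0,0,0,0,0],[0,0,-0.3,0,0,0,0],[0,0,-0.5,0,0,0,0],[0,0,-0.2,0,0,0,0]]]}}

```text
t: 29.68
ee_pos: [622.9, 250.6, 216.3]
orientation: [3.128, -0.276, -0.006]
ft_force: [-0.4, -0.4, -0.2]
width: 0.5
grasp_force: 0.0
```

Emit:
{"name": "step_arm", "arguments": {"targets": [[[0,0,-0.04,0,0,0,0],[0,0,0,0,0,0,0],[0,0,0,0,0,0,0],[0,0,0,0,0,0,0],[0,0,0,0,0,0,0]]]}}

```text
t: 30.3
ee_pos: [624.7, 250.8, 217.1]
orientation: [-3.129, 0.277, -0.001]
ft_force: [-0.3, 0.4, -1.1]
width: 0.4
grasp_force: 0.0
```

Emit:
{"name": "step_arm", "arguments": {"targets": [[[0,0,-0.04,0,0,0,0],[0,0,-0.04,0,0,0,0],[0,0,-0.01,0,0,0,0],[0,0,0,0,0,0,0],[0,0,0,0,0,0,0]]]}}

```text
t: 30.92
ee_pos: [624.7, 250.7, 212.2]
orientation: [3.129, -0.277, -0.0]
ft_force: [-0.2, -0.5, 0.2]
width: 0.6
grasp_force: 0.0
```

Emit:
{"name": "step_arm", "arguments": {"targets": [[[0,0,-0.01,0,0,0,0],[0,0,0,0,0,0,0],[0,0,-0.01,0,0,0,0],[0,0,0,0,0,0,0],[0,0,0,0,0,0,0]]]}}

```text
t: 31.55
ee_pos: [624.7, 250.8, 211.4]
orientation: [-3.129, 0.277, -0.0]
ft_force: [-1.5, -0.6, 1.9]
width: 0.6
grasp_force: 1.2
```

Emit:
{"name": "step_arm", "arguments": {"targets": [[[0,0,-0.01,0,0,0,0],[0,0,0,0,0,0,0],[0,0,0,0,0,0,0],[0,0,0,0,0,0,0],[0,0,0,0,0,0,0]]]}}

```text
t: 32.17
ee_pos: [624.7, 250.7, 211.4]
orientation: [-3.129, 0.277, -0.0]
ft_force: [-2.1, -1.6, 6.9]
width: 0.5
grasp_force: 3.1
```

Emit:
{"name": "step_arm", "arguments": {"targets": [[[0,0,-0.006,0,0,0,0],[0,0,0,0,0,0,0],[0,0,0,0,0,0,0],[0,0,0,0,0,0,0],[0,0,0,0,0,0,0]]]}}

```text
t: 32.8
ee_pos: [624.7, 250.8, 211.3]
orientation: [-3.129, 0.277, -0.0]
ft_force: [-3.0, -1.0, 8.8]
width: 0.5
grasp_force: 4.2
```

Emit:
{"name": "step_arm", "arguments": {"targets": [[[0,0,0,0,0,0,0],[0,0,0,0,0,0,0],[0,0,0.06,0,0,0,0],[0,0,0.5,0,0,0,0],[0,0,0.9,0,0,0,0]]]}}

```text
t: 33.42
ee_pos: [623.9, 250.5, 282.1]
orientation: [3.127, -0.277, -0.006]
ft_force: [1.0, 0.7, 0.2]
width: 0.4
grasp_force: 0.0
```

Emit:
{"name": "step_arm", "arguments": {"targets": [[[0,0,0.9,0,0,0,0],[-0.5,-0.9,0.5,0,0,0,0],[-0.5,-0.9,0,0,0,0,0],[-0.5,-0.9,0,0,0,0,0],[-0.5,-0.9,0,0,0,0,0]]]}}

```text
t: 34.05
ee_pos: [523.7, 69.5, 353.5]
orientation: [3.129, -0.277, 0.001]
ft_force: [0.7, -0.3, -0.1]
width: 0.4
grasp_force: 0.0
```

Emit:
{"name": "step_arm", "arguments": {"targets": [[[-0.5,-0.9,0,0,0,0,0],[-0.2,-0.5,0,0,0,0,0],[0,0,0,0,0,0,0],[0,0,0,0,0,0,0],[0,0,0,0,0,0,0]]]}}

```text
t: 34.67
ee_pos: [490.1, 1.5, 353.4]
orientation: [-3.129, 0.275, -0.0]
ft_force: [0.3, -0.0, 0.9]
width: 0.6
grasp_force: 0.0
```

Run:
```python
from h import *
d=snap('top','t3.png');o=readout.get_obs();print(o['t'],o['ft_force'])
im=d['pixels'];h=cv2.cvtColor(im,cv2.COLOR_RGB2HSV)
m=cv2.inRange(h,(10,90,80),(32,255,255));k=np.zeros_like(m);k[155:240,190:262]=m[155:240,190:262]
v,u=np.nonzero(k);print(cv2.minAreaRect(cast(d,np.c_[u,v],29)[:,:2].astype(np.float32)))
cv2.imwrite('pics/t3c.png',cv2.resize(im[80:320,60:560,::-1],(800,384)))
```

```text
34.725 [-0.6052375   0.02074149 -0.53964595]
((549.1937866210938, 265.805419921875), (25.51272964477539, 188.77383422851562), 79.86141967773438)
```

View pics/t3c.png

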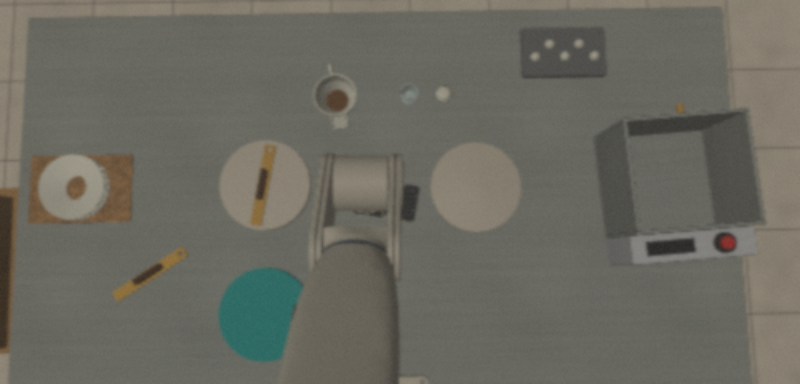

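The straightedge lies centred across the left plinth (crop pixel (263,185)). Everything else is in place and the arm is clear of it all.

```bash
python3 -c "
from workcell import ctrl
print(ctrl.close_job())"
```

```text
the job is handed in; nothing more can be done
None
```

The left plinth is the flat one: the straightedge held firm there under about 9 N on the plain end, then the hole end. It is left lying across the plinth's middle, and the job was handed in at about 35 s of the 72 s allowed.

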